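# Take a gloss reading of the glazed test tile in the round window

### The job

Take the gloss reader wand from its dock, aim it squarely at the middle of the tile in the round window of the sloping rest, press until its sprung nose is pushed in about half-way, and hold it still there for two seconds. Do not push hard on the rest; then set the wand back in its dock, hanging upright by its collar in the fork as it was, without dropping it. Leave the square-window rest and everything else around it alone.

Things in the scene. Friction and masses are not known exactly. Their poses are not given: they have to be found in the camera images.
- wand_grip (a point): centre of the square grip (26 x 26 mm, 70 mm long) on top of the gloss reader, a 0.12-0.25 kg wand hung upright in the dock. z runs along the wand away from its nose, x and y square to the grip's flats. Below the grip: round collar 52 mm across, 6 mm thick, its underside 41 mm below this point; then a round stem 24 mm across, 62 mm long, with a steel nose at its end
- nose_tip (a point): end of the wand's steel nose, on the wand's axis, 127 mm from the grip's centre when fully out; axes as the wand's. The nose is a flat-ended pin 12 mm across that stands 24 mm out of the stem
- nose (a joint): how far the sprung nose is pushed into the wand, in m: 0 fully out, 0.010 at its stop. It starts to give at about 1.6 N and takes about 5.6 N at half-way (0.005) and 9.6 N at the stop
- dock_seat (a point): dock (fixed), 130 mm above the table: point on the hanging wand's axis, level with the fork's top, where the collar's underside rests. z up, x towards the post. Two level prongs along x, 16 mm wide, 12 thick, 34 mm apart, open above and at the -x end; the post, 40 mm off on the +x side, is no higher than the fork. Foot 110 x 100 mm
- round_rest_aim (a point): centre of the rim of the ROUND window of a sloping wooden tile rest (fixed, 75 mm up). z points squarely out, 35 degrees from vertical, x up the slope, y level. Rim: wooden ring 42 mm inside, 58 outside, on a 90 mm square board. The white tile in it is parallel to the rim, 2 to 18 mm below it: this depth differs each time and is not given, feel for it. It does not give way
- square_rest_aim (a point): the same point of the other tile rest, alike but with a SQUARE window (42 mm inside, 58 mm outside). It is not to be touched
- kiln_post: cream kiln post, upright cylinder 38 mm across and 75 mm high on the table; origin under its foot. Bystander
- test_cup: small white open cup, 68 mm across and 65 mm high, on the table; origin under its foot. Bystander
- glaze_jar: glaze jar with steel lid, 64 mm across and 85 mm high, on the table; origin under its foot. Bystander
- dividers: steel dividers lying in the half-open drawer of the shelf, 120 mm long. Bystander
- boxwood_tool: boxwood modelling tool lying in the same drawer, 130 mm long. Bystander
Not all that is in view belongs to the job. Of the things shaped like the part that bears wand_grip, the grey one is meant.

How it is judged:
By the outcome, as a careful person would: the job done as asked, in the order asked, and still so for the second after the job is handed in, with the robot touching nothing.
It also fails if it takes over 70 s, if anything falls off the work surface, if the arm or the gripper's body presses on something with over 40 N, if the wrist force passes 120 N, or if a joint passes its speed limit or range.

### The arm

A 6-joint arm with a two-finger parallel gripper is mounted at the origin on the work surface. World frame = base frame: x ahead of the robot, y to its left, z up, the work surface at z = 0. Lengths are in mm, angles in rad, forces in N, time in s.
With the tool pointing down it reaches from about 275 to 750 mm from the base axis. Payload 10.2 kg.
Tool frame: the origin (TCP) lies midway between the tips of the shut fingers; the grasp point (between the pads) lies 19 mm behind it; z points along the fingers, y is the line along which they close (so a half turn about z gives the same grasp; the last joint's range is limited). The gripper opens to 85 mm and grips with 20 to 120 N. Pads are 22 mm wide; open, the fingers measure 114 mm over their backs; the gripper's body (76 mm by 85 mm) begins 54 mm behind the grasp point. The pads swing forward as they close: fully open they stand 13 mm farther back than shut.
Start: joints at [1.024, 0.313, 1.498, -0, 1.331, -0.223], TCP at [167.053, 497.719, 231.294] pointing down, gripper open.
Joint ranges: [-2.94, 2.94], [-0.97, 2.17], [0.19, 2.56], [-1.23, 4.37], [0.02, 3.11], [-2.88, 2.88]. Speed limits (rad/s): [2.39, 2.39, 3.01, 3.14, 3.14, 3.14].

### API

Orientations are given as a unit quaternion [w, x, y, z].
In Python, from rig import ctrl gives the robot as it stands.
- The arm moves only by the tool send_rows, never from a script. Its argument "targets" is a list of rows, each a list of 7 numbers: the closure, from -1 (fully open) to 1 (shut), so that 0 is half open, then the shift along the tool's x, y, z in m, then the turn, a rotation vector about the tool's x, y, z in rad. In form: [[claw, dx, dy, dz, ax, ay, az], ...]. A call has exactly 10 rows; each row shifts and turns the commanded pose from where the row before left it, along the tool's axes as they then stand; what a row does not reach is not made up. A row lasts 1/8 s, in which the tool goes at most 62.5 mm and 10.7 degrees, less where a joint would pass 70% of its speed; a pose out of reach is approached as far as the arm can. A call with a gripper value outside its range is refused whole. The fingers move at their own pace and stop on an object; "squeeze" is the grip in N (left out, the last holds). Time passes only in rows, so rows that do not move let the fingers close, or fill a call up. It gives the time, the measured TCP pose, the force, the opening and the grip force at its end, in the units of the state.
- ctrl.sense(): the state, without advancing time (a new reading comes with each control period).
- ctrl.capture(name): name is "scene" or "side" or "wrist"; returns a dict with "img" (384x512x3 uint8, red, green, blue), "camera_matrix" (3x3 intrinsics, pixels), "R" (3x3) and "t" (3): a world point X has camera coordinates R X + t. Camera axes: x right, y down, z forward; pixel columns grow to the right and rows downward; lengths in mm; the calibration is good to about 2 mm. A picture is of the moment at which its call begins. There is no depth.
- ctrl.finish_job(): hands the job in; it is judged then, once.
Trained networks look in a picture, given as the dict that the camera call returned (one of the last four; its "shot" number tells which), for a name from the list of things; names that differ only in an ending like _2 or _b are one class to them, and where a whole thing is asked for, a point or a joint stands for the part that bears it (a point fixed in the world has none). Each returns a list of dicts, best first, with "score" (0 to 1); they miss things now and then, are a little off and sometimes report something else, mostly with a low value. They report only what shows in the picture. A call takes as long as a camera call. They do not tell look-alikes from the thing itself.
- ctrl.boxes_of(query, picture): "extent" ([left, top, width, height] in pixels, round what is visible of it).
- ctrl.landmark_of(query, picture): "point" ([column, row] in pixels: a listed point, or the origin of a listed thing).
The state is a dict: "time_s": time; "joints": joint angles; "dq": joint speeds; "tau": joint torques, N m; "eef_pos": TCP position; "ee_rot": TCP orientation; "force": force on the tool from outside, world axes, zero at the start; "wrist_torque": the same for the moment, N m; "grip_width": opening from 0.0 (shut) to 1.0 (fully open); "grip_force": force on a finger pad.
Only numpy, scipy, OpenCV 4.12 (cv2) and the standard library are available. Lean on these libraries where they do the work, as an engineer would, in place of code of your own. Each camera call takes 0.05 s, during which the arm holds its last target. There are 200 camera calls.

## Working session

There is one attempt and no reset: what is moved stays moved. The work goes in short steps, Python scripts to look and compute and a tool call to move; the robot and the scene stay as the last step left them, time stands still between calls to the robot, and variables do not carry over. Pictures are saved under pics/ and viewed, at most 10 in all, crops included, and the job is handed in when it is done.

Besides the shell and the picture viewer there is one more tool, called in YAML: its name, and indented under it one key for each argument. send_rows: Moves the arm, as the interface text tells. Its arguments: {"type":"object","properties":{"targets":{"type":"array"},"squeeze":{"type":"number"}},"required":["targets"]}

```bash
ls; mkdir -p pics
cat > h.py <<'E'
from rig import ctrl
import numpy as np, cv2
from scipy.spatial.transform import Rotation as Rn
def tri(obs):
    A=[];b=[]
    for p,(u,v) in obs:
        P=np.array(p["camera_matrix"])@np.c_[p["R"],np.array(p["t"]).reshape(3)]
        for r in (u*P[2]-P[0],v*P[2]-P[1]):
            r=r/np.linalg.norm(r[:3]);A.append(r[:3]);b.append(-r[3])
    x,res,_,_=np.linalg.lstsq(np.array(A),np.array(b),rcond=None)
    return x,np.abs(np.array(A)@x-b).max()
def atz(p,uv,z):
    K=np.array(p["camera_matrix"]);R=np.array(p["R"]);t=np.array(p["t"]).reshape(3)
    d=R.T@np.linalg.inv(K)@[uv[0],uv[1],1];c=-R.T@t
    return c+d*(z-c[2])/d[2]
def proj(p,X):
    q=np.array(p["camera_matrix"])@(np.array(p["R"])@X+np.array(p["t"]).reshape(3));return q[:2]/q[2]
def save(n,img): cv2.imwrite("pics/"+n,cv2.cvtColor(np.ascontiguousarray(img),cv2.COLOR_RGB2BGR))
E
python3 - <<'E'
from h import *
s=ctrl.sense();print({k:np.round(v,3).tolist() for k,v in s.items()})
ps={n:ctrl.capture(n) for n in("scene","side","wrist")}
save("a.png",np.hstack([ps["scene"]["img"],ps["side"]["img"]])[:, :, :] if 0 else cv2.resize(np.vstack([np.hstack([ps["scene"]["img"],ps["side"]["img"]]),np.hstack([ps["wrist"]["img"],ps["wrist"]["img"]*0])]),(800,600),interpolation=cv2.INTER_AREA))
for n,p in ps.items():
    for q in ("wand_grip","nose_tip","dock_seat","round_rest_aim","square_rest_aim","kiln_post","test_cup","glaze_jar"):
        print(n,q,[(np.round(d["point"]).tolist(),round(d["score"],2)) for d in ctrl.landmark_of(q,p)[:4]])
E
```

```text
pics
{'time_s': 0.0, 'joints': [1.024, 0.313, 1.498, -0.0, 1.331, -0.223], 'dq': [0.0, -0.0, 0.001, 0.001, 0.001, -0.001], 'tau': [-0.001, -41.229, -25.973, -0.0, 0.004, -0.0], 'eef_pos': [166.917, 497.493, 230.735], 'ee_rot': [-0.0, 0.161, 0.987, -0.001], 'force': [-0.285, 0.777, 0.288], 'wrist_torque': [0.033, 0.024, 0.046], 'grip_force': 0.0, 'grip_width': 1.0}
scene wand_grip [([170.0, 177.0], 0.82), ([218.0, 175.0], 0.77), ([199.0, 164.0], 0.62), ([225.0, 274.0], 0.32)]
scene nose_tip []
scene dock_seat [([219.0, 186.0], 0.69)]
scene round_rest_aim [([134.0, 259.0], 0.92)]
scene square_rest_aim [([259.0, 273.0], 0.67)]
scene kiln_post [([226.0, 275.0], 0.61)]
scene test_cup [([268.0, 231.0], 0.62)]
scene glaze_jar [([356.0, 192.0], 0.66)]
side wand_grip [([201.0, 265.0], 0.71), ([241.0, 207.0], 0.68), ([190.0, 237.0], 0.68)]
side nose_tip [([242.0, 250.0], 0.44), ([210.0, 300.0], 0.44)]
side dock_seat [([240.0, 222.0], 0.93)]
side round_rest_aim [([313.0, 322.0], 0.74)]
side square_rest_aim [([232.0, 179.0], 0.65)]
side kiln_post [([317.0, 270.0], 0.97)]
side test_cup [([274.0, 227.0], 0.74), ([320.0, 272.0], 0.51)]
side glaze_jar [([242.0, 163.0], 0.78)]
wrist wand_grip []
wrist nose_tip []
wrist dock_seat []
wrist round_rest_aim []
wrist square_rest_aim []
wrist kiln_post []
wrist test_cup []
wrist glaze_jar []
```

View pics/a.png

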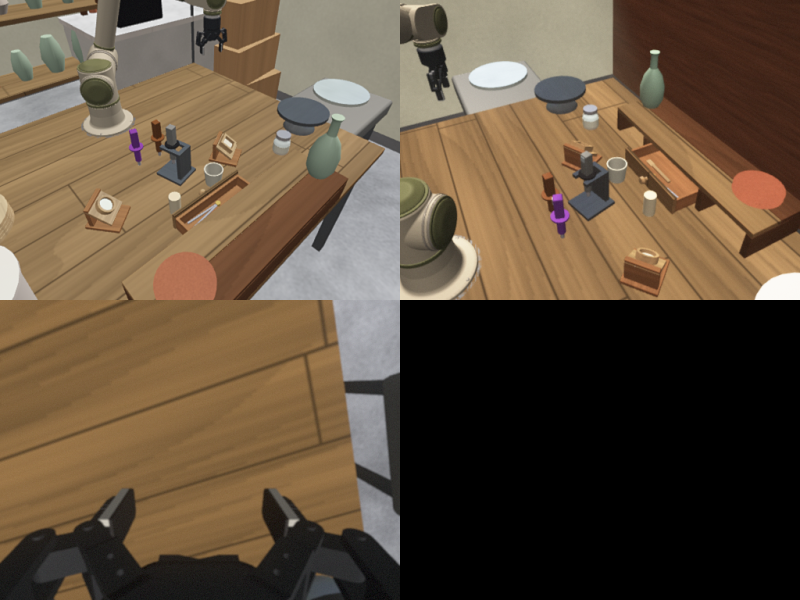

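Three wand-like things in the scene view are purple (170,177), brown (199,164) and grey (218,175). The grey one fits, since it is the named colour and hangs in the dock. The round-window rest is at (134,259) and the square one is at about (285,190), upper right. The network's (259,273) for the square rest is wrong. I'll check this in a crop.

Run:
```python
from h import *
a=ctrl.capture("scene");b=ctrl.capture("side")
for q,u,v in [("grip",(218,175),(241,207)),("seat",(219,186),(240,222)),("round",(134,259),(313,322)),("square",(287,186),(232,190)),("kiln",(226,275),(317,270)),("purplegrip",(170,177),(201,265)),("browngrip",(199,164),(190,237)),("cup",(268,231),(274,227))]:
    x,e=tri([(a,u),(b,v)]);print(q,np.round(x),round(e,1))
c1=cv2.resize(a["img"][140:300,90:310],None,fx=3.6,fy=3.6,interpolation=cv2.INTER_CUBIC)
save("b.png",c1)
c2=cv2.resize(b["img"][150:390,170:380],(525,600),interpolation=cv2.INTER_CUBIC)
save("c.png",c2)
for p in(a,b): print(np.round(-np.array(p["R"]).T@np.array(p["t"]).reshape(3)))
w=ctrl.capture("wrist");s=ctrl.sense();R=Rn.from_quat(np.roll(s["ee_rot"],-1)).as_matrix()
C=-np.array(w["R"]).T@np.array(w["t"]).reshape(3)
print("cam in tool",np.round(R.T@(C-s["eef_pos"]),1),np.round(R.T@np.array(w["R"]).T,3).tolist(),w["camera_matrix"])
```

```text
grip [472.  16. 173.] 4.9
seat [468.  19. 130.] 3.5
round [ 492. -258.   76.] 3.9
square [536. 218.  61.] 3.6
kiln [620. -87. -10.] 6.7
purplegrip [341. -57. 126.] 1.8
browngrip [350.  34. 129.] 0.6
cup [594.  85.   6.] 4.3
[1094. -416.  740.]
[ 152. -707.  839.]
cam in tool [  75.1    0.8 -142.3] [[0.0, -0.957, -0.289], [1.0, -0.0, 0.002], [-0.002, -0.289, 0.957]] [[277.26147731   0.         254.06762602]
 [  0.         277.26147731 193.12535321]
 [  0.           0.           1.        ]]
```

View pics/b.png

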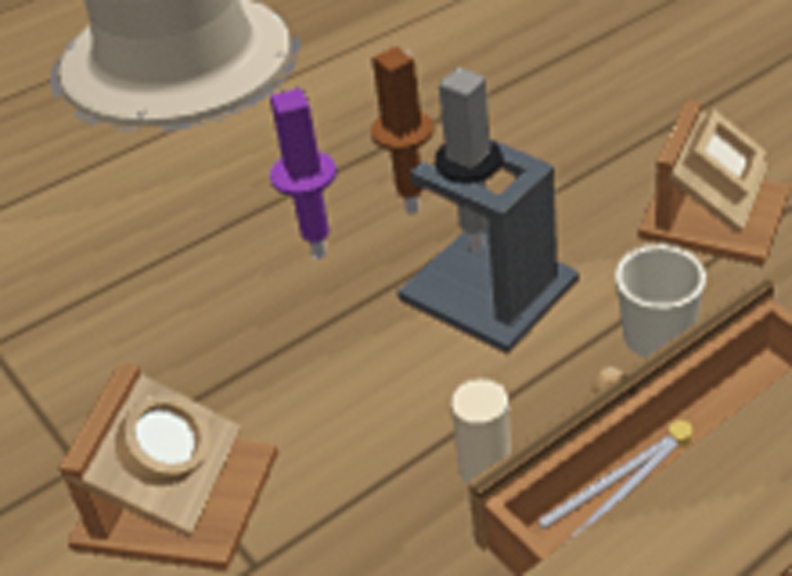

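View pics/c.png

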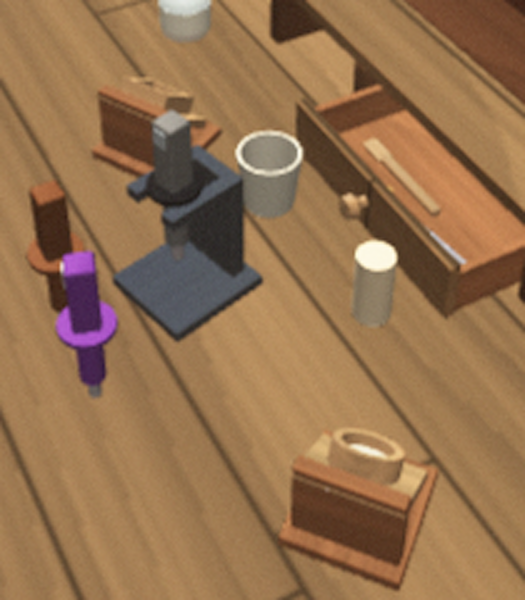

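The crops confirm it: the grey wand hangs in the dock, at (465,110) in the first crop. The round-window rest is at (163,437) there, with its high side up-left. I'll go above the dock and look.

send_rows:
  targets:
    - [-1,-0.042,-0.034,-0.012,0,0,0]
    - [-1,-0.042,-0.034,-0.012,0,0,0]
    - [-1,-0.042,-0.034,-0.012,0,0,0]
    - [-1,-0.042,-0.034,-0.012,0,0,0]
    - [-1,-0.042,-0.034,-0.012,0,0,0]
    - [-1,-0.042,-0.034,-0.012,0,0,0]
    - [-1,-0.042,-0.034,-0.012,0,0,0]
    - [-1,-0.042,-0.034,-0.012,0,0,0]
    - [-1,-0.042,-0.034,-0.012,0,0,0]
    - [-1,-0.042,-0.034,-0.012,0,0,0]

```text
time_s: 2.75
eef_pos: [457.7, 40.1, 351.9]
ee_rot: [0.0, 0.161, 0.987, 0.0]
force: [0.8, 0.8, 0.8]
grip_width: 1.005
grip_force: 0.0
```

Run:
```python
from h import *
s=ctrl.sense();print({k:np.round(s[k],3).tolist() for k in ("time_s","joints","eef_pos","ee_rot")})
w=ctrl.capture("wrist");save("d.png",cv2.resize(w["img"],(800,600)))
for q in ("wand_grip","dock_seat","round_rest_aim"):print(q,[(np.round(d["point"]).tolist(),round(d["score"],2)) for d in ctrl.landmark_of(q,w)[:4]])
```

```text
{'time_s': 2.75, 'joints': [-0.169, 0.105, 1.444, 0.0, 1.591, -1.415], 'eef_pos': [457.705, 40.057, 351.865], 'ee_rot': [0.0, 0.161, 0.987, 0.0]}
wand_grip [([157.0, 107.0], 0.91), ([244.0, 183.0], 0.88), ([224.0, 91.0], 0.66)]
dock_seat []
round_rest_aim [([91.0, 241.0], 0.58)]
```

View pics/d.png

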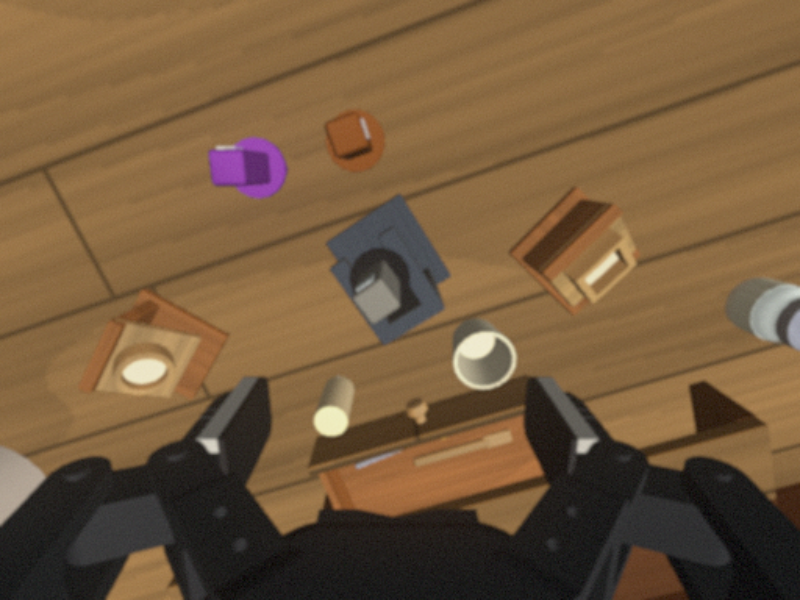

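The grey grip's top is at (378,292) in this enlarged view and its dock foot runs parallel to it. The round rest's window is at (143,370), and purple and brown stand on the table at the upper left. Next I'll work out the grip's position and yaw, then take a close look at the round rest with the hand empty.

Run:
```python
from h import *
s=ctrl.sense();R=Rn.from_quat(np.roll(s["ee_rot"],-1)).as_matrix()
w=ctrl.capture("wrist");S=1.5625
uv=lambda x,y:(x/S,y/S)
print("grip top",np.round(atz(w,uv(378,292),206)),"grip lm",np.round(atz(w,(244,183),171)))
def ang(a,b,z):
    d=(atz(w,uv(*b),z)-atz(w,uv(*a),z));return np.round(np.degrees(np.arctan2(d[1],d[0])),1),np.round(np.linalg.norm(d[:2]))
print("foot",ang((402,196),(450,273),10),ang((327,240),(402,196),10))
print("dock top edge",ang((387,343),(442,308),130),)
print("rest hi edge",ang((122,322),(92,390),100),"lo",ang((203,345),(180,397),50),"foot",ang((147,290),(229,335),10),ang((229,335),(193,398),10))
print("rest c",np.round(atz(w,uv(143,370),75)))
im=cv2.resize(w["img"],(800,600));h=cv2.cvtColor(im,cv2.COLOR_RGB2HSV)
print([h[y,x].tolist() for x,y in((378,292),(385,285),(370,300),(362,285),(385,258))])
v=(h[...,2]>95)&(h[...,1]<40);m=np.zeros(v.shape,np.uint8);m[250:340,335:420]=v[250:340,335:420]
c=max(cv2.findContours(m,0,2)[0],key=cv2.contourArea);r=cv2.minAreaRect(c);print(r)
bx=cv2.boxPoints(r);P=[atz(w,uv(*q),206) for q in bx];print(np.round(np.mean(P,0)),[np.round(np.degrees(np.arctan2(*(P[i+1]-P[i])[1::-1])),1) for i in range(3)],[np.round(np.linalg.norm(P[i+1]-P[i]),1) for i in range(3)])
```

```text
grip top [458.  29. 206.] grip lm [463.  28. 171.]
foot (np.float64(14.2), np.float64(102.0)) (np.float64(101.1), np.float64(96.0))
dock top edge (np.float64(105.6), np.float64(59.0))
rest hi edge (np.float64(-49.6), np.float64(85.0)) lo (np.float64(-47.0), np.float64(73.0)) foot (np.float64(39.2), np.float64(104.0)) (np.float64(-51.5), np.float64(100.0))
rest c [ 492. -252.   75.]
[[23, 29, 149], [19, 34, 106], [18, 31, 148], [53, 8, 125], [15, 55, 46]]
((377.9230651855469, 298.38458251953125), (43.26661682128906, 46.594818115234375), 56.3099365234375)
[462.  27. 206.] [np.float64(105.4), np.float64(14.2), np.float64(-73.6)] [np.float64(32.4), np.float64(30.3), np.float64(33.3)]
```

send_rows:
  targets:
    - [-1,-0.021,-0.045,0.022,0,0,0]
    - [-1,-0.021,-0.045,0.022,0,0,0]
    - [-1,-0.021,-0.045,0.022,0,0,0]
    - [-1,-0.021,-0.045,0.022,0,0,0]
    - [-1,-0.021,-0.045,0.022,0,0,0.104]
    - [-1,-0.021,-0.045,0.022,0,0,0.18]
    - [-1,0,0,0,0,0,0.18]
    - [-1,0,0,0,0,0,0.18]
    - [-1,0,0,0,0,0,0.18]
    - [-1,0,0,0,0,0,0.18]

```text
time_s: 4.25
eef_pos: [485.7, -253.0, 219.4]
ee_rot: [-0.0, 0.618, 0.786, 0.0]
force: [0.2, 0.6, -0.0]
grip_width: 0.999
grip_force: 0.0
```

Run:
```python
from h import *
s=ctrl.sense();print({k:np.round(s[k],3).tolist() for k in ("time_s","joints","eef_pos","ee_rot")})
w=ctrl.capture("wrist");save("e.png",cv2.resize(w["img"],(800,600)))
np.savez("e.npz",**{k:w[k] for k in("img","camera_matrix","R","t")})
for q in ("round_rest_aim",):print(q,[(np.round(d["point"]).tolist(),round(d["score"],2),np.round(atz(w,d["point"],75))) for d in ctrl.landmark_of(q,w)[:4]])
```

```text
{'time_s': 4.25, 'joints': [-0.694, 0.372, 1.447, 0.0, 1.323, -0.933], 'eef_pos': [485.727, -253.037, 219.425], 'ee_rot': [-0.0, 0.618, 0.786, 0.0]}
round_rest_aim [([264.0, 188.0], 0.72, array([ 497., -256.,   75.]))]
```

View pics/e.png

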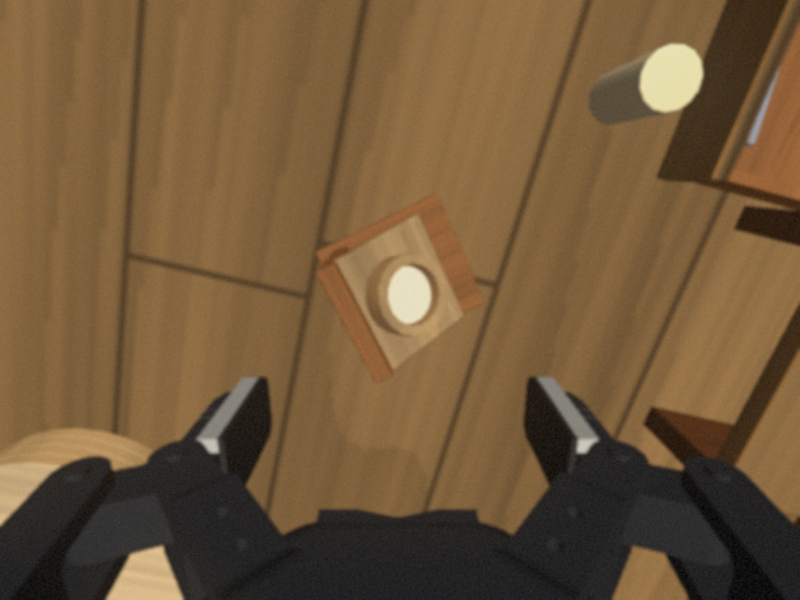

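The rim's ring spans about x 367–440, y 252–337 in this enlarged view, with the tile at (410,295). The slope falls to the right. I'll check it with a projected-circle overlay.

Run:
```python
from h import *
w=dict(np.load("e.npz"));S=1.5625
def ang(a,b,z):
    d=atz(w,(b[0]/S,b[1]/S),z)-atz(w,(a[0]/S,a[1]/S),z);return np.round(np.degrees(np.arctan2(d[1],d[0])),1),np.round(np.linalg.norm(d[:2]))
print(ang((437,196),(482,302),8),ang((317,248),(437,196),8),"ridge",ang((320,265),(375,380),105))
def pts(c,yaw,r,n=72):
    y=np.radians(yaw);t=np.radians(35);N=np.array([np.sin(t)*np.cos(y),np.sin(t)*np.sin(y),np.cos(t)])
    X=np.array([-np.cos(t)*np.cos(y),-np.cos(t)*np.sin(y),np.sin(t)]);Y=np.cross(N,X)
    a=np.linspace(0,2*np.pi,n);return [c+r*(np.cos(k)*X+np.sin(k)*Y) for k in a]
K=5;im=cv2.resize(w["img"][120:250,190:320],None,fx=K,fy=K,interpolation=cv2.INTER_CUBIC)[:600]
for c,col in ((np.array([496.,-256,75]),(255,0,0)),):
  for r in(21,29):
    q=np.array([(proj(w,p)-[190,120]+.5)*K for p in pts(c,39.5,r)]);cv2.polylines(im,[q.astype(np.int32)],True,col,1)
  y=np.radians(39.5);t=np.radians(35);N=np.array([np.sin(t)*np.cos(y),np.sin(t)*np.sin(y),np.cos(t)])
  X=np.array([-np.cos(t)*np.cos(y),-np.cos(t)*np.sin(y),np.sin(t)]);Y=np.cross(N,X)
  cv2.circle(im,tuple(((proj(w,c)-[190,120]+.5)*K).astype(int)),3,col,-1)
save("f.png",im)
```

```text
(np.float64(-51.5), np.float64(97.0)) (np.float64(36.8), np.float64(106.0)) ridge (np.float64(-53.6), np.float64(83.0))
```

View pics/f.png

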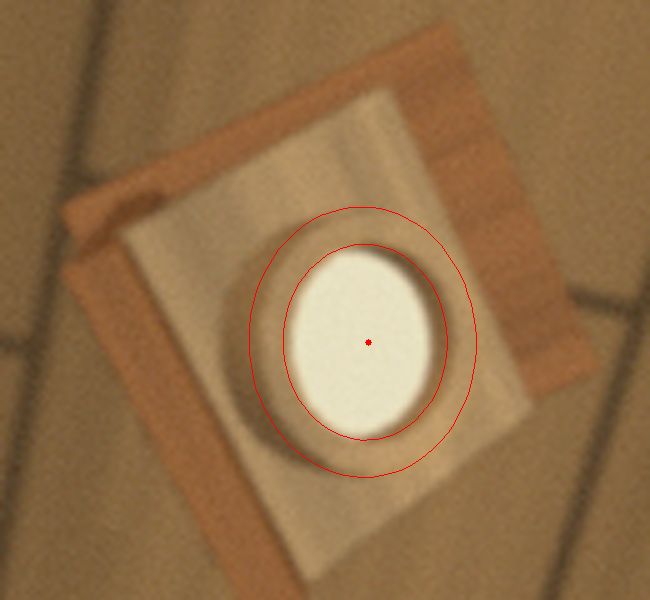

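The projected rim at (496,-256,75) fits the ring's inner and outer edges, with downhill yaw about 38.5°. I'm going back above the wand.

send_rows:
  targets:
    - [-1,0.028,0.0043,-0.0081,0,0,0]
    - [-1,0.028,0.0043,-0.0081,0,0,0]
    - [-1,0.028,0.0043,-0.0081,0,0,0]
    - [-1,0.028,0.0043,-0.0081,0,0,0]
    - [-1,0.028,0.0043,-0.0081,0,0,0]
    - [-1,0.028,0.0043,-0.0081,0,0,0]
    - [-1,0.028,0.0043,-0.0081,0,0,0]
    - [-1,0.028,0.0043,-0.0081,0,0,0]
    - [-1,0.028,0.0043,-0.0081,0,0,0]
    - [-1,0.028,0.0043,-0.0081,0,0,0]

```text
time_s: 5.6
eef_pos: [459.3, 29.2, 300.7]
ee_rot: [0.0, 0.614, 0.789, 0.0]
force: [0.6, 0.5, -0.9]
grip_width: 0.998
grip_force: 0.0
```

Run:
```python
from h import *
s=ctrl.sense();print({k:np.round(s[k],3).tolist() for k in ("time_s","joints","eef_pos","ee_rot")})
w=ctrl.capture("wrist")
for q in ("wand_grip","dock_seat"):print(q,[(np.round(d["point"]).tolist(),round(d["score"],2),np.round(atz(w,d["point"],171 if q[0]=="w" else 130))) for d in ctrl.landmark_of(q,w)[:4]])
K=5;u,v=proj(w,np.array([462,27,190.])).astype(int);u0,v0=u-70,v-60
im=cv2.resize(w["img"][v0:v0+120,u0:u0+140],None,fx=K,fy=K,interpolation=cv2.INTER_CUBIC)
def sq(c,h,yaw,col):
    a=np.radians(yaw);e=np.array([np.cos(a),np.sin(a),0]);f=np.array([-e[1],e[0],0])
    q=np.array([(proj(w,c+h*(i*e+j*f))-[u0,v0]+.5)*K for i,j in((1,1),(1,-1),(-1,-1),(-1,1))]);cv2.polylines(im,[q.astype(np.int32)],True,col,1)
c=np.array([462,27.,0])
sq(c+[0,0,206],13,14,(255,0,0));
for z in(136,):
    q=np.array([(proj(w,c+[26*np.cos(k),26*np.sin(k),z])-[u0,v0]+.5)*K for k in np.linspace(0,6.28,60)]);cv2.polylines(im,[q.astype(np.int32)],True,(255,255,0),1)
save("g.png",im);print(u0,v0)
```

```text
{'time_s': 5.6, 'joints': [-0.192, 0.124, 1.553, 0.0, 1.464, -0.441], 'eef_pos': [459.265, 29.248, 300.654], 'ee_rot': [0.0, 0.614, 0.789, 0.0]}
wand_grip [([259.0, 192.0], 0.68, array([465.,  25., 171.])), ([164.0, 148.0], 0.68, array([364.,  45., 171.])), ([148.0, 216.0], 0.63, array([358., -29., 171.]))]
dock_seat []
186 135
```

View pics/g.png

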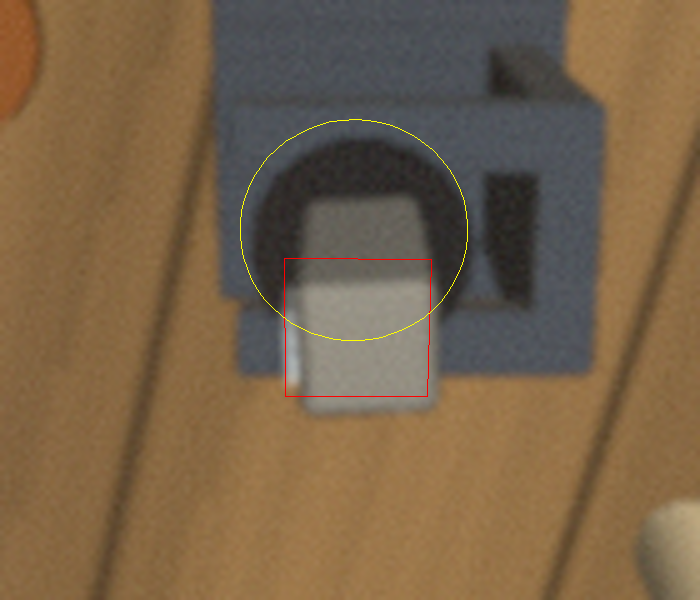

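The real grip top, at (370,346) in the crop, is slightly right of and below my red prediction, and somewhat smaller. I'll take a second view from a shifted place to fix its height.

Run:
```python
from h import *
w=ctrl.capture("wrist");np.savez("g.npz",**{k:w[k] for k in("img","camera_matrix","R","t")})
```

send_rows:
  targets:
    - [-1,-0.02,0,0.008,0,0,0]
    - [-1,-0.02,0,0.008,0,0,0]
    - [-1,-0.02,0,0.008,0,0,0]
    - [-1,-0.02,0,0.008,0,0,0]
    - [-1,0,0,0,0,0,0]
    - [-1,0,0,0,0,0,0]
    - [-1,0,0,0,0,0,0]
    - [-1,0,0,0,0,0,0]
    - [-1,0,0,0,0,0,0]
    - [-1,0,0,0,0,0,0]

```text
time_s: 7.05
eef_pos: [479.1, -50.1, 268.3]
ee_rot: [0.0, 0.616, 0.788, 0.0]
force: [1.2, -0.5, -0.3]
grip_width: 1.001
grip_force: 0.0
```

Run:
```python
from h import *
w=ctrl.capture("wrist");np.savez("g2.npz",**{k:w[k] for k in("img","camera_matrix","R","t")})
g=dict(np.load("g.npz"));obs=[]
C=[]
for p in(g,w):
    h=cv2.cvtColor(p["img"],cv2.COLOR_RGB2HSV);u,v=proj(p,np.array([464,24,200.])).astype(int)
    m=np.zeros(h.shape[:2],np.uint8);sl=np.s_[v-28:v+28,u-28:u+28]
    m[sl]=((h[sl][...,2]>128)&(h[sl][...,1]<70))
    n,l,st,ce=cv2.connectedComponentsWithStats(m);i=1+np.argmax(st[1:,4]);print((u,v),st[i],ce[i])
    c=max(cv2.findContours((l==i).astype(np.uint8),0,2)[0],key=cv2.contourArea);r=cv2.minAreaRect(c);print(r)
    obs.append((p,r[0]))
    for d in ctrl.landmark_of("wand_grip",p)[:1] if "shot" in p else []: print(d)
print(tri(obs))
x=tri(obs)[0]
for p,uv in obs: print(np.round(atz(p,uv,206),1))
K=5;u,v=proj(w,np.array([464,24,190.])).astype(int);u0,v0=u-70,v-60
save("h.png",np.vstack([cv2.resize(w["img"][v0:v0+60+60,u0:u0+140],None,fx=K,fy=K,interpolation=cv2.INTER_CUBIC)]));print(u0,v0)
```

```text
(np.int64(257), np.int64(201)) [247 191  26  26 621] [259.12560386 203.09661836]
((259.5, 203.5), (25.0, 25.0), 90.0)
(np.int64(259), np.int64(109)) [ 244   93   33   35 1073] [260.58993476 109.66542404]
((260.0, 110.0), (34.0, 32.0), 90.0)
{'point': [127.4, 154.5], 'score': 0.78}
(array([464.99048716,  23.67109647, 205.10191923]), np.float64(0.44693264688089585))
[465.3  24.1 206. ]
[464.5  23.6 206. ]
189 49
```

View pics/h.png

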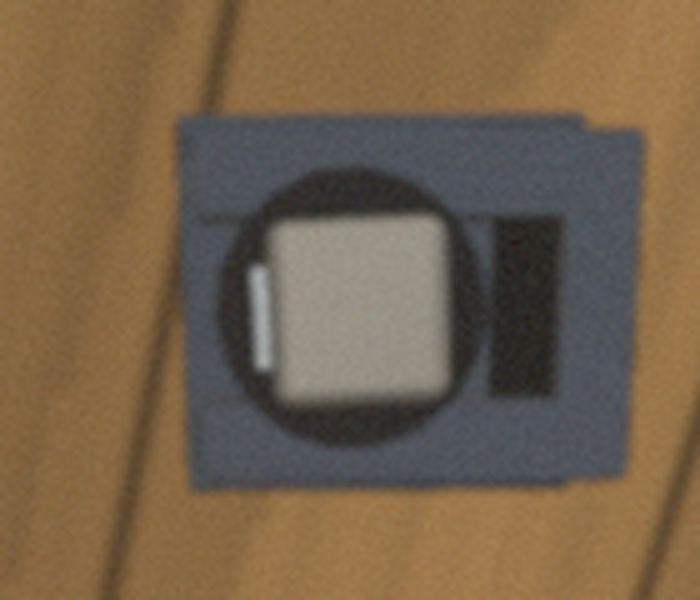

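The second view shows the grey top squarely aligned, centred at (360,310) in the crop. It triangulates to (465, 24, 205), so the grip's centre is at z≈170, which agrees with the text. I'll descend and grasp.

send_rows:
  targets:
    - [-1,0.025,0.0014,0,0,0,0]
    - [-1,0.025,0.0014,0,0,0,0]
    - [-1,0.025,0.0014,0,0,0,0]
    - [-1,0,0,0,0,0,0]
    - [-1,0,0,0.024,0,0,0]
    - [-1,0,0,0.024,0,0,0]
    - [-1,0,0,0.024,0,0,0]
    - [-1,0,0,0.024,0,0,0]
    - [-1,0,0,0.02,0,0,0]
    - [-1,0,0,0,0,0,0]

```text
time_s: 8.4
eef_pos: [464.7, 23.1, 151.4]
ee_rot: [-0.001, 0.616, 0.787, -0.001]
force: [-0.4, -0.5, 0.4]
grip_width: 1.0
grip_force: 0.0
```

send_rows:
  targets:
    - [0.2,0,0,0,0,0,0]
    - [0.6,0,0,0,0,0,0]
    - [1,0,0,0,0,0,0]
    - [1,0,0,0,0,0,0]
    - [1,0,0,0,0,0,0]
    - [1,0,0,0,0,0,0]
    - [1,0,0,0,0,0,0]
    - [1,0,0,0,0,0,0]
    - [1,0,0,0,0,0,0]
    - [1,0,0,0,0,0,0]
  squeeze: 50

```text
time_s: 9.65
eef_pos: [465.4, 23.6, 152.9]
ee_rot: [0.001, 0.616, 0.788, 0.0]
force: [-1.6, 0.2, 5.5]
grip_width: 0.301
grip_force: 49.1
```

Run:
```python
from h import *
s=ctrl.sense();print({k:np.round(s[k],3).tolist() for k in s})
```

```text
{'time_s': 9.65, 'joints': [-0.202, 0.266, 1.78, -0.0, 1.094, -0.445], 'dq': [-0.0, 0.0, 0.001, 0.0, 0.001, -0.0], 'tau': [-0.055, -33.583, -21.589, 0.037, -0.231, 0.018], 'eef_pos': [465.403, 23.615, 152.883], 'ee_rot': [0.001, 0.616, 0.788, 0.0], 'force': [-1.561, 0.15, 5.49], 'wrist_torque': [0.047, 0.178, -0.014], 'grip_force': 49.094, 'grip_width': 0.301}
```

send_rows:
  targets:
    - [1,0,0,-0.015,0,0,0]
    - [1,0,0,-0.03,0,0,0]
    - [1,0,0,-0.04,0,0,0]
    - [1,0,0,-0.045,0,0,0]
    - [1,-0.04,0.0075,0,0,0,0]
    - [1,-0.04,0.0075,0,0,0,0]
    - [1,-0.04,0.0075,0,0,0,0]
    - [1,-0.04,0.0075,0,0,0,0]
    - [1,-0.04,0.0075,0,0,0,0]
    - [1,-0.04,0.0075,0,0,0,0]

```text
time_s: 10.9
eef_pos: [566.8, -199.6, 281.6]
ee_rot: [-0.001, 0.616, 0.788, -0.0]
force: [0.4, 0.3, -1.4]
grip_width: 0.299
grip_force: 48.9
```

send_rows:
  targets:
    - [1,0,0,0,0.0556,-0.0254,0]
    - [1,0,0,0,0.0556,-0.0254,0]
    - [1,0,0,0,0.0556,-0.0254,0]
    - [1,0,0,0,0.0556,-0.0254,0]
    - [1,0,0,0,0.0556,-0.0254,0]
    - [1,0,0,0,0.0556,-0.0254,0]
    - [1,0,0,0,0.0556,-0.0254,0]
    - [1,0,0,0,0.0556,-0.0254,0]
    - [1,0,0,0,0.0556,-0.0254,0]
    - [1,0,0,0,0.0556,-0.0254,0]

```text
time_s: 12.15
eef_pos: [566.5, -198.3, 281.6]
ee_rot: [-0.071, 0.587, 0.751, -0.293]
force: [-0.3, 0.5, -1.9]
grip_width: 0.297
grip_force: 49.2
```

```bash
cat >> h.py <<'E'
def aim(d,c=(496,-256,75),yaw=38.5,L=108.5):
    s=ctrl.sense();R=Rn.from_quat(np.roll(s["ee_rot"],-1)).as_matrix();p=np.array(s["eef_pos"])
    y=np.radians(yaw);t=np.radians(35);N=np.array([np.sin(t)*np.cos(y),np.sin(t)*np.sin(y),np.cos(t)])
    T=np.array(c)+N*(d+L);z=R[:,2];ax=np.cross(z,-N);rv=R.T@ax
    print("t",s["time_s"],"tool shift",np.round(R.T@(T-p),1),"turn",np.round(rv,4),"F.N",round(float(np.dot(s["force"],N)),2),"F",np.round(s["force"],1),"joints",np.round(s["joints"],2),s["grip_width"])
    tip=p+z*L;print("tip rel: along N",np.round((tip-c)@N,1),"perp",np.round((tip-c)-((tip-c)@N)*N,1))
E
python3 - <<'E'
from h import *
aim(50)
E
```

```text
t 12.15 tool shift [17.1 40.6 62.9] turn [-0.0028  0.0001 -0.    ] F.N -1.56 F [-0.3  0.5 -1.9] joints [-0.33  0.7   0.89 -0.53  1.87 -0.65] 0.29708667289490803
tip rel: along N 113.0 perp [-29.1 -21.4  25.3]
```

send_rows:
  targets:
    - [1,0.0022,0.0051,0.0079,0,0,0]
    - [1,0.0022,0.0051,0.0079,0,0,0]
    - [1,0.0022,0.0051,0.0079,0,0,0]
    - [1,0.0022,0.0051,0.0079,0,0,0]
    - [1,0.0022,0.0051,0.0079,0,0,0]
    - [1,0.0022,0.0051,0.0079,0,0,0]
    - [1,0.0022,0.0051,0.0079,0,0,0]
    - [1,0.0016,0.0051,0.0077,0,0,0]
    - [1,0,0,0,0,0,0]
    - [1,0,0,0,0,0,0]

```text
time_s: 13.4
eef_pos: [567.6, -199.7, 205.7]
ee_rot: [-0.07, 0.588, 0.751, -0.293]
force: [0.7, 0.1, -2.3]
grip_width: 0.301
grip_force: 49.2
```

Run:
```python
from h import *
aim(30)
s=ctrl.sense();R=Rn.from_quat(np.roll(s["ee_rot"],-1)).as_matrix();tip=np.array(s["eef_pos"])+R[:,2]*108.5
ims=[]
for n in("scene","side","wrist"):
    w=ctrl.capture(n);u,v=proj(w,tip);c=proj(w,np.array([496,-256,75.]))
    print(n,"tip pred",np.round([u,v],1),"rim",np.round(c,1),[(d["point"],round(d["score"],2)) for d in ctrl.landmark_of("nose_tip",w)[:2]],[(d["point"],round(d["score"],2)) for d in ctrl.landmark_of("round_rest_aim",w)[:2]])
    x0,y0=int(u)-33,int(v)-40;x0=max(0,min(x0,512-66));y0=max(0,min(y0,384-80))
    im=cv2.resize(w["img"][y0:y0+80,x0:x0+66],None,fx=4,fy=4,interpolation=cv2.INTER_CUBIC)
    for q,col in((np.array([u,v]),(255,0,0)),(c,(0,255,0))): cv2.circle(im,tuple(((q-[x0,y0]+.5)*4).astype(int)),2,col,-1)
    ims.append(im)
save("i.png",np.hstack(ims))
```

```text
t 13.4 tool shift [ 0.6  0.1 20.8] turn [-0.      0.0003  0.    ] F.N -1.57 F [ 0.7  0.1 -2.3] joints [-0.33  0.74  1.01 -0.51  1.73 -0.56] 0.30141618625445804
tip rel: along N 50.8 perp [ 0.1 -0.6  0.2]
scene tip pred [144.4 247.8] rim [136.5 258. ] [([141.2, 248.7], 0.35)] [([137.1, 257.4], 0.72)]
side tip pred [322.  298.4] rim [315.6 322.9] [([322.7, 297.0], 0.57), ([208.3, 303.7], 0.57)] [([313.3, 325.3], 0.77), ([241.4, 161.3], 0.67)]
wrist tip pred [254.4 193. ] rim [254.4 179.4] [] [([253.8, 181.7], 0.58)]
```

View pics/i.png

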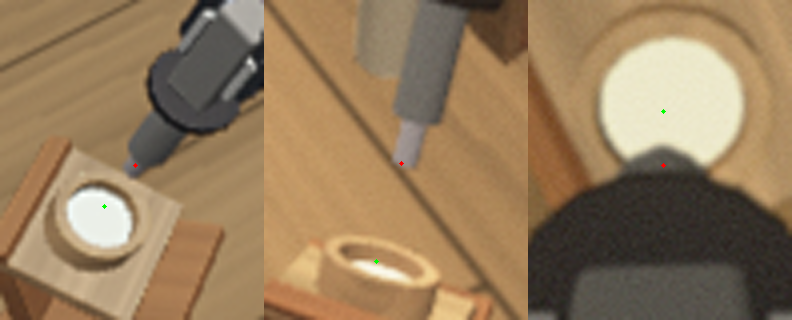

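Run:
```python
from h import *
w=ctrl.capture("wrist");h=cv2.cvtColor(w["img"],cv2.COLOR_RGB2HSV)
m=((h[...,2]>170)&(h[...,1]<75)).astype(np.uint8)
n,l,st,ce=cv2.connectedComponentsWithStats(m);i=l[172,254];print(st[i],ce[i])
for v in range(st[i][1],st[i][1]+st[i][3],4):
    x=np.where(l[v]==i)[0];print(v,x.min(),x.max(),(x.min()+x.max())/2)
s=ctrl.sense();R=Rn.from_quat(np.roll(s["ee_rot"],-1)).as_matrix()
c=np.array([496,-256,75.]);N=-R[:,2]
for d in(0,-10,-18):
    q=np.array([proj(w,c+N*d+21*(np.cos(k)*R[:,0]+np.sin(k)*R[:,1])) for k in np.linspace(0,6.283,90)]);print(d,"u",q[:,0].min(),q[:,0].max(),"v",q[:,1].min(),q[:,1].max())
```

```text
[239 161  36  32 884] [256.56221719 176.61312217]
161 255 257 256.0
165 245 268 256.5
169 241 272 256.5
173 239 273 256.0
177 239 274 256.5
181 239 274 256.5
185 241 272 256.5
189 243 269 256.0
0 u 235.6004247250019 273.1598152030571 v 160.86909766468835 197.36290166231328
-10 u 236.1442540567519 272.57823834642454 v 159.30512257885167 194.7842457202447
-18 u 236.55640027091658 272.1374810813678 v 158.1210642500079 192.82797155051756
```

Alignment is good in all three views, with the rim about 2 mm off along the tool's +y. I'll correct that and come in close.

send_rows:
  targets:
    - [1,0.0003,0.0008,0.006,0,0,0]
    - [1,0.0002,0.0008,0.006,0,0,0]
    - [1,0,0,0.006,0,0,0]
    - [1,0,0,0.006,0,0,0]
    - [1,0,0,0.006,0,0,0]
    - [1,0,0,0.006,0,0,0]
    - [1,0,0,0.006,0,0,0]
    - [1,0,0,0.005,0,0,0]
    - [1,0,0,0,0,0,0]
    - [1,0,0,0,0,0,0]

```text
time_s: 15.15
eef_pos: [547.7, -215.7, 166.1]
ee_rot: [-0.07, 0.588, 0.751, -0.293]
force: [0.7, -0.0, -1.3]
grip_width: 0.305
grip_force: 49.2
```

Run:
```python
from h import *
aim(0)
```

```text
t 15.15 tool shift [-0.  -1.6  3.7] turn [-0.0001  0.0002  0.    ] F.N -0.8 F [ 0.7 -0.  -1.3] joints [-0.36  0.73  1.13 -0.52  1.62 -0.54] 0.3052361195448037
tip rel: along N 3.7 perp [ 1.3  0.2 -0.8]
```

send_rows:
  targets:
    - [1,0,0,0.001,0,0,0]
    - [1,0,0,0.001,0,0,0]
    - [1,0,0,0.001,0,0,0]
    - [1,0,0,0.001,0,0,0]
    - [1,0,0,0.001,0,0,0]
    - [1,0,0,0.001,0,0,0]
    - [1,0,0,0,0,0,0]
    - [1,0,0,0,0,0,0]
    - [1,0,0,0,0,0,0]
    - [1,0,0,0,0,0,0]

```text
time_s: 16.4
eef_pos: [544.8, -217.8, 161.0]
ee_rot: [-0.07, 0.588, 0.751, -0.293]
force: [-0.3, -0.7, -1.9]
grip_width: 0.301
grip_force: 49.2
```

Run:
```python
from h import *
aim(0)
```

```text
t 16.4 tool shift [-0.1 -1.5 -2.5] turn [-0.0005 -0.0001  0.    ] F.N -1.95 F [-0.3 -0.7 -1.9] joints [-0.36  0.73  1.14 -0.52  1.6  -0.53] 0.3008473617715436
tip rel: along N -2.5 perp [ 1.2  0.3 -0.8]
```

send_rows:
  targets:
    - [1,0,0,0.001,0,0,0]
    - [1,0,0,0.001,0,0,0]
    - [1,0,0,0.001,0,0,0]
    - [1,0,0,0.001,0,0,0]
    - [1,0,0,0,0,0,0]
    - [1,0,0,0,0,0,0]
    - [1,0,0,0,0,0,0]
    - [1,0,0,0,0,0,0]
    - [1,0,0,0,0,0,0]
    - [1,0,0,0,0,0,0]

```text
time_s: 17.65
eef_pos: [543.0, -219.3, 157.7]
ee_rot: [-0.07, 0.588, 0.751, -0.293]
force: [0.1, 0.5, -1.9]
grip_width: 0.304
grip_force: 49.2
```

Run:
```python
from h import *
aim(0)
```

```text
t 17.65 tool shift [-0.1 -1.5 -6.5] turn [-0.0005 -0.     -0.    ] F.N -1.32 F [ 0.1  0.5 -1.9] joints [-0.37  0.73  1.15 -0.52  1.59 -0.53] 0.3035491188970337
tip rel: along N -6.5 perp [ 1.2  0.3 -0.8]
```

send_rows:
  targets:
    - [1,0,0,0.001,0,0,0]
    - [1,0,0,0.001,0,0,0]
    - [1,0,0,0.001,0,0,0]
    - [1,0,0,0.001,0,0,0]
    - [1,0,0,0,0,0,0]
    - [1,0,0,0,0,0,0]
    - [1,0,0,0,0,0,0]
    - [1,0,0,0,0,0,0]
    - [1,0,0,0,0,0,0]
    - [1,0,0,0,0,0,0]

```text
time_s: 18.9
eef_pos: [541.3, -220.7, 154.4]
ee_rot: [-0.07, 0.588, 0.751, -0.293]
force: [2.1, 1.2, 0.8]
grip_width: 0.301
grip_force: 49.3
```

Run:
```python
from h import *
aim(0)
```

```text
t 18.9 tool shift [ -0.1  -1.5 -10.5] turn [-0.0005  0.      0.    ] F.N 2.03 F [2.1 1.2 0.8] joints [-0.37  0.73  1.16 -0.52  1.58 -0.53] 0.3010934570275174
tip rel: along N -10.5 perp [ 1.2  0.3 -0.8]
```

Contact, at about 3.5 N net. I'll average the force over a few readings.

```bash
cat > f.py <<'E'
from h import *
N=np.array([.4489,.3571,.8192]);f=[]
for i in range(10): ctrl.capture("side");f.append(np.dot(ctrl.sense()["force"],N))
print(np.mean(f),np.std(f));aim(0)
E
python3 f.py
```

```text
1.5058314708153842 0.4053955215425376
t 19.4 tool shift [ -0.1  -1.5 -10.5] turn [-0.0005 -0.0001 -0.    ] F.N 1.16 F [ 1.8  1.5 -0.2] joints [-0.37  0.73  1.16 -0.52  1.58 -0.53] 0.30391240842776784
tip rel: along N -10.5 perp [ 1.2  0.3 -0.8]
```

send_rows:
  targets:
    - [1,0,0,0.001,0,0,0]
    - [1,0,0,0.001,0,0,0]
    - [1,0,0,0.001,0,0,0]
    - [1,0,0,0.0003,0,0,0]
    - [1,0,0,0,0,0,0]
    - [1,0,0,0,0,0,0]
    - [1,0,0,0,0,0,0]
    - [1,0,0,0,0,0,0]
    - [1,0,0,0,0,0,0]
    - [1,0,0,0,0,0,0]

```text
time_s: 20.65
eef_pos: [539.8, -221.9, 151.7]
ee_rot: [-0.07, 0.588, 0.751, -0.293]
force: [2.5, 2.8, 2.3]
grip_width: 0.299
grip_force: 49.6
```

```bash
python3 f.py
```

```text
3.764740369918988 0.41661300412460706
t 21.15 tool shift [ -0.1  -1.5 -13.8] turn [-0.0004  0.     -0.    ] F.N 3.25 F [1.3 1.6 2.6] joints [-0.37  0.73  1.17 -0.52  1.58 -0.53] 0.3000679914811985
tip rel: along N -13.8 perp [ 1.2  0.3 -0.8]
```

Net is about 5.2 N, so roughly 4.5 mm. I'll add 0.4 mm and hold over 2 s.

send_rows:
  targets:
    - [1,0,0,0.0004,0,0,0]
    - [1,0,0,0,0,0,0]
    - [1,0,0,0,0,0,0]
    - [1,0,0,0,0,0,0]
    - [1,0,0,0,0,0,0]
    - [1,0,0,0,0,0,0]
    - [1,0,0,0,0,0,0]
    - [1,0,0,0,0,0,0]
    - [1,0,0,0,0,0,0]
    - [1,0,0,0,0,0,0]

```text
time_s: 22.4
eef_pos: [539.6, -222.0, 151.4]
ee_rot: [-0.07, 0.588, 0.751, -0.293]
force: [2.2, 2.8, 2.6]
grip_width: 0.3
grip_force: 49.6
```

```bash
python3 f.py
```

```text
4.22869724296846 0.32898217217479786
t 22.9 tool shift [ -0.1  -1.5 -14.2] turn [-0.0005 -0.0001  0.    ] F.N 3.95 F [2.9 1.2 2.7] joints [-0.37  0.73  1.17 -0.52  1.58 -0.53] 0.300820937040044
tip rel: along N -14.2 perp [ 1.2  0.3 -0.8]
```

send_rows:
  targets:
    - [1,0,0,0,0,0,0]
    - [1,0,0,0,0,0,0]
    - [1,0,0,0,0,0,0]
    - [1,0,0,0,0,0,0]
    - [1,0,0,0,0,0,0]
    - [1,0,0,0,0,0,0]
    - [1,0,0,0,0,0,0]
    - [1,0,0,0,0,0,0]
    - [1,0,0,0,0,0,0]
    - [1,0,0,0,0,0,0]

```text
time_s: 24.15
eef_pos: [539.6, -222.0, 151.4]
ee_rot: [-0.07, 0.588, 0.751, -0.293]
force: [2.0, 2.8, 3.1]
grip_width: 0.302
grip_force: 49.7
```

Held at about 5.7 N, which is about 5 mm of nose travel, for nearly 3 s. I'll retreat along the same line and untilt.

send_rows:
  targets:
    - [1,0,0,-0.003,0,0,0]
    - [1,0,0,-0.005,0,0,0]
    - [1,0,0,-0.007,0,0,0]
    - [1,0,0,-0.007,0,0,0]
    - [1,0,0,-0.007,0,0,0]
    - [1,0,0,-0.007,0,0,0]
    - [1,0,0,-0.007,0,0,0]
    - [1,0,0,-0.007,0,0,0]
    - [1,0,0,-0.007,0,0,0]
    - [1,0,0,-0.007,0,0,0]

```text
time_s: 25.4
eef_pos: [568.5, -199.0, 204.2]
ee_rot: [-0.07, 0.588, 0.751, -0.293]
force: [1.2, 0.3, -2.0]
grip_width: 0.303
grip_force: 49.3
```

send_rows:
  targets:
    - [1,-0.0018,-0.0042,-0.0065,0,0,0]
    - [1,-0.0018,-0.0042,-0.0065,0,0,0]
    - [1,-0.0018,-0.0042,-0.0065,0,0,0]
    - [1,-0.0018,-0.0042,-0.0065,0,0,0]
    - [1,-0.0018,-0.0042,-0.0065,0,0,0]
    - [1,-0.0018,-0.0042,-0.0065,0,0,0]
    - [1,-0.0018,-0.0042,-0.0065,0,0,0]
    - [1,-0.0018,-0.0042,-0.0065,0,0,0]
    - [1,-0.0018,-0.0042,-0.0065,0,0,0]
    - [1,-0.0018,-0.0042,-0.0065,0,0,0]

```text
time_s: 26.65
eef_pos: [567.6, -198.4, 283.8]
ee_rot: [-0.07, 0.588, 0.751, -0.293]
force: [-0.3, -1.1, -1.1]
grip_width: 0.299
grip_force: 49.3
```

send_rows:
  targets:
    - [1,0,0,0,-0.0556,0.0254,0]
    - [1,0,0,0,-0.0556,0.0254,0]
    - [1,0,0,0,-0.0556,0.0254,0]
    - [1,0,0,0,-0.0556,0.0254,0]
    - [1,0,0,0,-0.0556,0.0254,0]
    - [1,0,0,0,-0.0556,0.0254,0]
    - [1,0,0,0,-0.0556,0.0254,0]
    - [1,0,0,0,-0.0556,0.0254,0]
    - [1,0,0,0,-0.0556,0.0254,0]
    - [1,0,0,0,-0.0556,0.0254,0]

```text
time_s: 27.9
eef_pos: [567.4, -198.5, 283.6]
ee_rot: [0.0, 0.616, 0.788, 0.001]
force: [-0.5, -0.7, -1.9]
grip_width: 0.302
grip_force: 49.2
```

```bash
cat > d.py <<'E'
from h import *
s=ctrl.sense();R=Rn.from_quat(np.roll(s["ee_rot"],-1)).as_matrix()
print(s["time_s"],"shift to dock pose",np.round(R.T@(np.array([465.2,23.6,152.5])-s["eef_pos"]),1),"z err",np.round(R.T@np.cross(R[:,2],[0,0,-1]),4),np.round(s["ee_rot"],4),np.round(s["force"],1),s["grip_width"])
E
python3 d.py
```

```text
27.9 shift to dock pose [240.1 -45.9 131.2] z err [ 0.0014 -0.0004 -0.    ] [3.000e-04 6.161e-01 7.877e-01 7.000e-04] [-0.5 -0.7 -1.9] 0.302155107894101
```

send_rows:
  targets:
    - [1,0.03,-0.0057,0,0,0,0]
    - [1,0.03,-0.0057,0,0,0,0]
    - [1,0.03,-0.0057,0,0,0,0]
    - [1,0.03,-0.0057,0,0,0,0]
    - [1,0.03,-0.0057,0,0,0,0]
    - [1,0.03,-0.0057,0,0,0,0]
    - [1,0.03,-0.0057,0,0,0,0]
    - [1,0.03,-0.006,0,0,0,0]
    - [1,0,0,0,0,0,0]
    - [1,0,0,0,0,0,0]

```text
time_s: 29.15
eef_pos: [465.5, 23.1, 283.5]
ee_rot: [0.0, 0.616, 0.788, -0.0]
force: [0.6, 0.2, -1.6]
grip_width: 0.302
grip_force: 49.2
```

```bash
python3 d.py
```

```text
29.15 shift to dock pose [  0.7  -0.2 131. ] z err [0.0002 0.0007 0.    ] [ 3.000e-04  6.161e-01  7.877e-01 -1.000e-04] [ 0.6  0.2 -1.6] 0.30207653120485006
```

Aligned to within 1 mm. I'll lower to 5 mm above the seat and check the force.

send_rows:
  targets:
    - [1,0.0005,0,0.0125,0,0,0]
    - [1,0,0,0.0125,0,0,0]
    - [1,0,0,0.0125,0,0,0]
    - [1,0,0,0.0125,0,0,0]
    - [1,0,0,0.0125,0,0,0]
    - [1,0,0,0.0125,0,0,0]
    - [1,0,0,0.0125,0,0,0]
    - [1,0,0,0.0125,0,0,0]
    - [1,0,0,0.0125,0,0,0]
    - [1,0,0,0.0125,0,0,0]

```text
time_s: 30.4
eef_pos: [465.2, 24.0, 157.4]
ee_rot: [0.0, 0.616, 0.788, 0.0]
force: [0.5, -0.7, -1.3]
grip_width: 0.303
grip_force: 49.2
```

```bash
python3 d.py
```

```text
30.4 shift to dock pose [-0.4 -0.1  4.9] z err [ 0.  0. -0.] [0.     0.6162 0.7876 0.    ] [ 0.5 -0.7 -1.3] 0.3027507039039852
```

send_rows:
  targets:
    - [1,0,0,0.001,0,0,0]
    - [1,0,0,0.001,0,0,0]
    - [1,0,0,0.001,0,0,0]
    - [1,0,0,0.001,0,0,0]
    - [1,0,0,0.0005,0,0,0]
    - [1,0,0,0.0005,0,0,0]
    - [1,0,0,0,0,0,0]
    - [1,0,0,0,0,0,0]
    - [1,0,0,0,0,0,0]
    - [1,0,0,0,0,0,0]

```text
time_s: 31.65
eef_pos: [465.2, 24.0, 153.3]
ee_rot: [-0.0, 0.616, 0.788, -0.0]
force: [-0.2, 1.1, -1.1]
grip_width: 0.297
grip_force: 49.2
```

```bash
python3 d.py
```

```text
31.65 shift to dock pose [-0.4 -0.1  0.8] z err [-0. -0. -0.] [-0.      0.6162  0.7876 -0.    ] [-0.2  1.1 -1.1] 0.2970362602575748
```

send_rows:
  targets:
    - [1,0,0,0.0005,0,0,0]
    - [1,0,0,0.0005,0,0,0]
    - [1,0,0,0.0005,0,0,0]
    - [1,0,0,0,0,0,0]
    - [1,0,0,0,0,0,0]
    - [1,0,0,0,0,0,0]
    - [1,0,0,0,0,0,0]
    - [1,0,0,0,0,0,0]
    - [1,0,0,0,0,0,0]
    - [1,0,0,0,0,0,0]

```text
time_s: 32.9
eef_pos: [465.3, 24.0, 152.9]
ee_rot: [0.0, 0.616, 0.788, 0.0]
force: [-4.6, 0.5, 10.5]
grip_width: 0.3
grip_force: 50.5
```

```bash
python3 d.py
```

```text
32.9 shift to dock pose [-0.4 -0.2  0.4] z err [0.0007 0.0004 0.    ] [4.000e-04 6.161e-01 7.876e-01 1.000e-04] [-4.6  0.5 10.5] 0.299803294739436
```

Seated, at the same height (152.9) as when grasped, with +10 N of contact. I'll relieve slightly, then open and withdraw.

send_rows:
  targets:
    - [1,0,0,-0.0008,0,0,0]
    - [1,0,0,0,0,0,0]
    - [0.2,0,0,0,0,0,0]
    - [0,0,0,0,0,0,0]
    - [-0.4,0,0,0,0,0,0]
    - [-1,0,0,0,0,0,0]
    - [-1,0,0,0,0,0,0]
    - [-1,0,0,0,0,0,0]
    - [-1,0,0,0,0,0,0]
    - [-1,0,0,0,0,0,0]
  squeeze: 20

```text
time_s: 34.15
eef_pos: [465.2, 24.0, 152.6]
ee_rot: [0.0, 0.616, 0.788, 0.0]
force: [0.0, -0.4, 0.5]
grip_width: 1.003
grip_force: 0.0
```

send_rows:
  targets:
    - [-1,0,0,-0.008,0,0,0]
    - [-1,0,0,-0.012,0,0,0]
    - [-1,0,0,-0.015,0,0,0]
    - [-1,0,0,-0.015,0,0,0]
    - [-1,0,0,-0.015,0,0,0]
    - [-1,0,0,-0.015,0,0,0]
    - [-1,0,0,-0.015,0,0,0]
    - [-1,0,0,-0.015,0,0,0]
    - [-1,0,0,-0.015,0,0,0]
    - [-1,0,0,-0.015,0,0,0]

```text
time_s: 35.4
eef_pos: [465.1, 24.0, 293.6]
ee_rot: [0.0, 0.616, 0.788, 0.0]
force: [0.2, -0.5, -0.7]
grip_width: 1.001
grip_force: 0.0
```

Run:
```python
from h import *
print(ctrl.sense()["grip_width"])
w=ctrl.capture("wrist");a=ctrl.capture("side")
save("j.png",np.hstack([cv2.resize(w["img"][90:290,180:340],(400,500)),cv2.resize(a["img"][160:310,180:300],(400,500),interpolation=cv2.INTER_CUBIC)]))
for q,u,v in [("grip",0,0)]:
  for n,p in (("w",w),("s",a)): print(n,[(d["point"],round(d["score"],2)) for d in ctrl.landmark_of("wand_grip",p)[:3]],np.round(proj(p,np.array([465,24,171.])),1))
```

```text
1.0013295081694338
w [([156.2, 142.6], 0.8), ([415.8, 204.4], 0.63), ([256.3, 186.3], 0.55)] [254.4 188.7]
s [([191.0, 235.4], 0.83), ([201.0, 267.4], 0.73), ([237.3, 203.6], 0.66)] [237.8 208.8]
```

View pics/j.png

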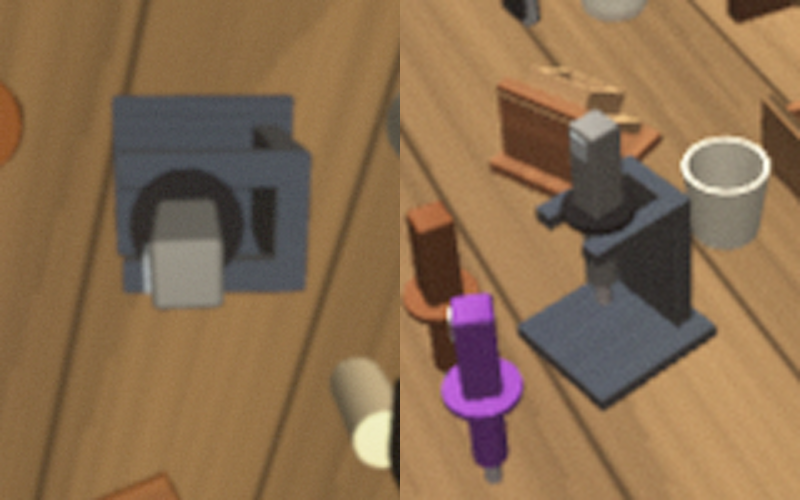

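The wand hangs upright by its collar in the fork, at (190,230) in the left view and (598,180) in the right. The gripper is clear, so I'm handing in.

```bash
python3 -c "
from rig import ctrl
print(ctrl.finish_job())"
```

```text
the job is handed in; nothing more can be done
None
```

I pressed the grey wand squarely onto the middle of the round-window tile, held it at about 5.7 N (roughly 5 mm, half-way) for nearly 3 s, hung it back upright in its dock, and handed the job in at about 35 s; the handing-in call returned no verdict.

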